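# Close the push-and-turn lid of the filter canister

### The job

The solder-fume filter canister stands open. Put its loose lid on, turn it until its two lugs drop into the collar's slots, then push the lid down against the spring and turn it clockwise (seen from above) until it stops, so that it locks and stays down level when you let go. Do not force the lid, and leave the other things on the bench where they are.

Things in the scene. Friction and masses are not known exactly. Their poses are not given: they have to be found in the camera images.
- canister: Fixed filter canister: dark steel plate 110x110x8 mm, on its middle an upright round grey pot (radius 33 mm) with a bare-metal collar on top, outer radius 34.5 mm, rim 80 mm high; outlet stub (radius 11 mm) towards -x, to 45 mm from the axis, 27 mm up. Origin: centre of the plate's underside, z up along the pot's axis. The collar cannot be turned by hand.
- mouth (a point): Centre of the mouth, on the axis at the rim, 80 mm above the canister's origin. The collar's inward lip (inner radius 23.5 mm, top at the rim) has two opposite slots, 15 mm wide, out to radius 29.5 mm. The line of the slots lies within 0.45 rad either way of the canister's x axis; how far is not measured (it can be seen from above or felt).
- ridge (a point): Point on the axis, 72 mm above the canister's origin, level with the underside of the ridge. Clockwise (from above) of each slot the lip is first a ridge (underside 72 mm up), then a notch (underside 76 mm up), then a solid stop. Locked place of the lugs: 0.78 to 0.9 rad clockwise of the slots. Lugs pass the ridge while the lid's origin is held below 58 mm.
- seat (a point): Point on the axis, 62 mm above the canister's origin: where the lid's origin stands when locked and let go, the spring holding the lugs up in the notches. Other heights of the lid's origin: lugs lying on top of the lip 72 mm, in the slots but not pushed 68 mm, lugs caught under the ridge only 58 mm, flange bottomed on the rim 54 mm.
- lid: Loose plastic lid, about 0.1 kg, 66 mm across, 59 mm tall, standing upright on the bench. Origin: centre of its underside, z up. From below: grey plug of radius 21 mm (foot chamfered to 18 mm), black flange of radius 33 mm from 26 to 32 mm up, grip bar on top. It fits the lip with 2.5 mm to spare all round. Half a turn makes no difference to it.
- lid_bar (a point): Middle of the lid's black grip bar, 46 mm above the lid's origin. The bar runs along the lid's x: 56 mm long, 14 mm thick (along y), from 32 to 59 mm above the lid's origin. More than 60 N between lid and canister counts as forcing.
- lid_lug (a point): Middle of one of the lid's two lugs, 24 mm from its axis towards +x, 11 mm above its origin; the other is opposite, so the lugs lie under the ends of the grip bar. Each reaches radius 27 mm, is 11 mm wide and goes from 8 to 14 mm above the lid's origin.
- plate (a joint): Sprung pressure plate inside the collar, a steel disc of radius 20 mm: how far it is pushed down, in m. At 0 its top lies 68 mm above the canister's origin; travel 16 mm; it pushes up with 2.5 N at first and 0.5 N more for each mm (7.5 N at 10 mm). The lid's underside rests on it.
- usb_tester: Bystander: black stick 24x63x12 mm, lying loose between the things; origin at the centre of its underside.
- kapton_roll: Bystander: flat amber tape roll, 61 mm across, 12 mm tall, loose; origin at the centre of its underside.
- tip_cleaner: Bystander: round black cup 62 mm across, 41 mm tall, loose; origin at the centre of its underside.
Mind the look-alikes: they are no part of the job. Leave any red or yellow look-alike of the lid alone.

How it is judged:
By the outcome, as a careful person would: the job done as asked, in the order asked, and still so for the second after the job is handed in, with the robot touching nothing.
It also fails if it takes over 67 s, if anything falls off the work surface, if the arm or the gripper's body presses on something with over 40 N, if the wrist force passes 120 N, or if a joint passes its speed limit or range.

### The arm

A 6-joint arm with a two-finger parallel gripper is mounted at the origin on a cart in front of the work surface, level with it; the furniture and walls round the work are solid. World frame = base frame: x ahead of the robot, y to its left, z up, the work surface at z = 0. Lengths are in mm, angles in rad, forces in N, time in s.
With the tool pointing down it reaches from about 375 to 750 mm from the base axis. Payload 9 kg.
Tool frame: the origin (TCP) lies at the very end of the fingers, on their centre line; the grasp point (between the pads) lies hold_point_z behind it (hold_point_z is the distance from the TCP to the grasp point, in mm); z points along the fingers, y is the line along which they close (so a half turn about z gives the same grasp; the last joint's range is limited). The gripper opens to 85 mm and grips with 20 to 120 N. Pads are 22 mm wide; open, the fingers measure 114 mm over their backs; the gripper's body (76 mm by 85 mm) begins 54 mm behind the grasp point. The pads swing forward as they close: fully open they stand 13 mm farther back than shut.
Start: joints at [1.114, 0.104, 0.097, 1.564, 0, 1.353], TCP at [141.925, 583.004, 231.331] pointing down, gripper open.
Joint ranges: [-2.99, 2.99], [-0.84, 1.86], [-1.1, 1.16], [-1.84, 2.11], [-1.51, 1.56], [-3.14, 3.14]. Speed limits (rad/s): [2.22, 2.22, 2.57, 3.14, 3.14, 3.14].

### API

Orientations are given as [roll, pitch, yaw] about the fixed x, y, z axes, in that order (R = Rz(yaw) Ry(pitch) Rx(roll)).
In Python, from workcell import * gives the robot as it stands. The module is installed in compiled form; this text tells all that it offers.
- The arm moves only by the tool drive_tool, never from a script. Its argument "rows" is a list of rows, each a list of 3 entries, a list of its own where there are three numbers: the turn, a rotation vector about the tool's x, y, z in rad, then the shift along the tool's x, y, z in mm, then the opening, from -1 (shut) to 1 (fully open). A call has 1 to 8 rows; each row is the pose to reach, as a shift and turn from the pose commanded when the call began, along the tool's axes at that moment; what a row does not reach only later rows make up. A row lasts 1/8 s, in which the tool goes at most 62.5 mm and 10.7 degrees, less where a joint would pass 70% of its speed; a pose out of reach is approached as far as the arm can. A call with a gripper value outside its range is refused whole. The fingers move at their own pace and stop on an object; "force" is the grip in N (left out, the last holds). Time passes only in rows, so rows that repeat a pose let the fingers close. It gives the time, the measured TCP pose, the force and the opening at its end, in the units of the state.
- get_state(): the state, without advancing time (a new reading comes with each control period).
- grab_frame(name): name is "scene" or "top" or "wrist"; returns (picture, depth): 384x512x3 uint8, red, green, blue; 384x512 float32, mm along the optical axis (not along the pixel's ray), 0 where there is no reading.
- camera_params(name): a dict with "fovy" (degrees; the focal length in pixels is half the picture's height over the tangent of half this angle, whatever the lens; pixels are square), "cx", "cy" (the principal point, pixels), "T" (4x4, takes a point from camera to world coordinates); the wrist camera has in their place "hand_eye" (4x4, takes a point from camera to tool coordinates, whose origin is the TCP and whose axes are the flange's). Camera axes: x right, y up, looking along -z (the intrinsics and any distortion apply to the point x, -y, -z); pixel columns grow to the right and rows downward; lengths in mm; the calibration is good to about 2 mm. The wrist camera is an equidistant fisheye: a pixel r from the principal point sees the ray r / f radians off the axis. A picture is of the moment at which its call begins: read the wrist's pose just before it. camera_params takes no time and is no camera call.
- close_job(): hands the job in, once; it reports no verdict.
The state is a dict: "clock": time; "q": joint angles; "joint_vel": joint speeds; "joint_torque": joint torques, N m; "tcp_pos": TCP position; "orientation": TCP orientation; "force": force on the tool from outside, world axes, zero at the start; "ft_torque": the same for the moment, N m; "finger_gap": finger opening in mm.
Only numpy, scipy, OpenCV 4.12 (cv2) and the standard library are available. Lean on these libraries where they do the work, as an engineer would, in place of code of your own. Each camera call takes 0.05 s, during which the arm holds its last target. There are 200 camera calls.

## Working session

There is one attempt and no reset: what is moved stays moved. The work goes in short steps, Python scripts to look and compute and a tool call to move; the robot and the scene stay as the last step left them, time stands still between calls to the robot, and variables do not carry over. Pictures are saved under pics/ and viewed, on a budget of 10 in all, crops included, one or two more only if the job needs it, and the job is handed in when it is done.

Besides the shell and the picture viewer there is one more tool, called after "Emit:" as name(argument=value, ...), one argument or row to a line, values as JSON. drive_tool: Moves the arm, as the interface text tells. Its arguments: {"type":"object","properties":{"rows":{"type":"array","items":{"type":"array"}},"force":{"type":"number"}},"required":["rows"]}

```bash
mkdir -p pics
cat > h.py <<'E'
from workcell import *
import numpy as np, cv2
from scipy.spatial.transform import Rotation as R
def params(n,st=None):
    p=camera_params(n); 
    f=192/np.tan(np.radians(p["fovy"])/2)
    if n=="wrist":
        T=np.eye(4);T[:3,:3]=R.from_euler("xyz",st["orientation"]).as_matrix();T[:3,3]=st["tcp_pos"]
        T=T@np.array(p["hand_eye"])
    else: T=np.array(p["T"])
    return f,p["cx"],p["cy"],T
def rays(n,uv,st=None):
    f,cx,cy,T=params(n,st); uv=np.atleast_2d(uv).astype(float)
    x=(uv[:,0]-cx)/f;y=(uv[:,1]-cy)/f
    if n=="wrist":
        r=np.hypot(x,y)+1e-12; d=np.c_[np.sin(r)*x/r,-np.sin(r)*y/r,-np.cos(r)]
    else: d=np.c_[x,-y,-np.ones_like(x)]
    return T[:3,3],d@T[:3,:3].T,d
def on_plane(n,uv,z,st=None):
    o,d,_=rays(n,uv,st); return o+d*((z-o[2])/d[:,2])[:,None]
def by_depth(n,uv,depth,st=None):
    o,d,dc=rays(n,uv,st); uv=np.atleast_2d(uv).astype(int)
    s=depth[uv[:,1],uv[:,0]]/-dc[:,2]; return o+d*s[:,None]
E
python3 - <<'E'
from h import *
st=get_state();print(st)
ims=[]
for n in("top","scene","wrist"):
    im,d=grab_frame(n);np.savez(f"{n}0.npz",im=im,d=d);ims.append(im)
    p=camera_params(n);print(n,{k:(np.round(v,3).tolist()) for k,v in p.items()})
cv2.imwrite("pics/top0.png",cv2.resize(ims[0][:,:,::-1],(800,600)))
cv2.imwrite("pics/sw0.png",cv2.resize(np.vstack(ims[1:])[:,:,::-1],(400,600)))
E
```

```text
{'clock': 0.0, 'q': array([ 1.11426727e+00,  1.04673894e-01,  9.64452897e-02,  1.56390733e+00,
       -4.19434804e-07,  1.35309415e+00]), 'joint_vel': array([ 3.33069629e-04, -4.11477292e-05, -6.03830456e-04,  1.24703428e-03,
        2.44785467e-03,  1.03631517e-03]), 'joint_torque': array([-3.65260366e-04, -5.56931806e+01,  5.03653479e+01,  1.68713270e-02,
       -1.43809543e-04, -6.51844658e-06]), 'tcp_pos': array([141.7747794 , 582.6557394 , 230.52401078]), 'orientation': array([-3.14028457e+00, -2.88927757e-04,  2.90276558e+00]), 'force': array([-0.14791315, -0.16853142, -0.1083182 ]), 'ft_torque': array([0.001566  , 0.00790387, 0.02885632]), 'finger_gap': 85.3831071289316}
top {'fovy': 50.365, 'cx': 257.031, 'cy': 195.163, 'T': [[-0.023, 0.991, -0.128, 421.536], [-1.0, -0.022, 0.007, 25.646], [0.004, 0.128, 0.992, 1025.044], [0.0, 0.0, 0.0, 1.0]]}
scene {'fovy': 57.356, 'cx': 257.063, 'cy': 190.966, 'T': [[0.779, 0.452, -0.435, 173.334], [-0.627, 0.582, -0.519, -423.539], [0.019, 0.677, 0.736, 706.568], [0.0, 0.0, 0.0, 1.0]]}
wrist {'fovy': 65.706, 'cx': 254.556, 'cy': 191.674, 'hand_eye': [[0.0, 0.956, 0.292, 74.981], [1.0, -0.001, 0.001, -0.65], [0.001, 0.292, -0.956, -142.697], [0.0, 0.0, 0.0, 1.0]]}
```

View pics/top0.png

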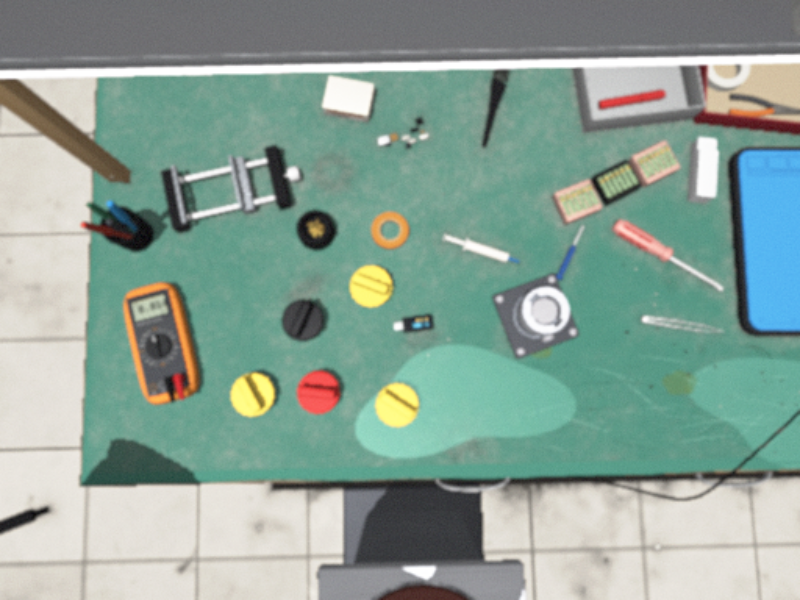

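View pics/sw0.png

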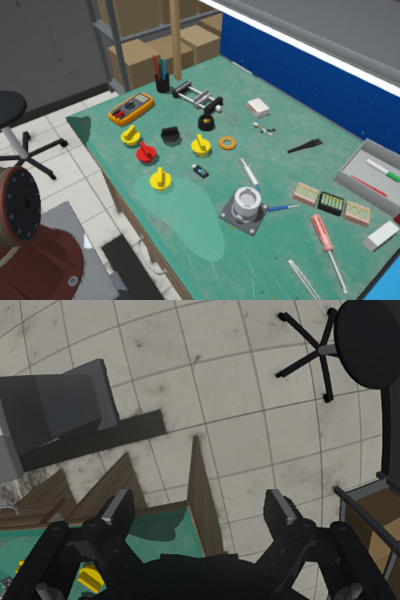

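Top view (800x600): the candidates for the lid are black at (303,320), yellow at (371,286), (253,394) and (398,404), and red at (319,392). The black cup at (316,230) with brass wool is the tip cleaner. The black lid with a grip bar at (303,320) fits the description. The canister is at (540,312). Next I'll measure and confirm in one crop.

Run:
```python
from h import *
z=np.load("top0.npz");im,d=z["im"],z["d"]
H,W=d.shape;vv,uu=np.mgrid[0:H,0:W];P=by_depth("top",np.c_[uu.ravel(),vv.ravel()],d).reshape(H,W,3)
s=512/800
for name,c,zlo,zhi in(("bar",(303,320),50,70),("flange",(303,320),26,38),("collar",(545,311),74,90)):
    c=np.array(c)*s
    m=(P[...,2]>zlo)&(P[...,2]<zhi)&(np.hypot(uu-c[0],vv-c[1])<26)
    m=cv2.morphologyEx(m.astype(np.uint8),cv2.MORPH_OPEN,np.ones((2,2)))>0
    q=P[m]; print(name,m.sum(), q.mean(0).round(1), cv2.minAreaRect(q[:,:2].astype(np.float32)), q.min(0).round(),q.max(0).round())
    w,v=np.linalg.eigh(np.cov(q[:,:2].T));print(" axis",np.arctan2(v[1,1],v[0,1]).round(3))
tiles=[]
for c in((303,320),(545,311)):
    x,y=(np.array(c)*s).astype(int);tiles.append(cv2.resize(im[y-30:y+30,x-30:x+30,::-1],(400,400),interpolation=cv2.INTER_CUBIC))
cv2.imwrite("pics/crop1.png",np.hstack(tiles))
# plate by dark colour
hsv=cv2.cvtColor(im,cv2.COLOR_RGB2HSV)
m=((P[...,2]<20)&(hsv[...,1]<70)&(hsv[...,2]<110)&(np.hypot(uu-343,vv-202)<45)).astype(np.uint8)
m=cv2.morphologyEx(m,cv2.MORPH_OPEN,np.ones((3,3)))
pts=np.argwhere(m)[:,::-1];r=cv2.minAreaRect(on_plane("top",pts,8)[:,:2].astype(np.float32));print("plate",r)
```

```text
bar 143 [525.3 170.   67.8] ((488.4226989746094, 96.33660888671875), (186.5707550048828, 55.457969665527344), 63.13826370239258) [422.  26.  29.] [ 553.  190. 1025.]
 axis -2.394
flange 396 [525.  170.3  31.4] ((526.7466430664062, 172.45858764648438), (60.824371337890625, 62.176692962646484), 78.78897857666016) [497. 142.  -0.] [559. 203.  62.]
 axis 1.234
collar 365 [ 529.1 -199.    76.5] ((500.379150390625, -108.46873474121094), (68.42807006835938, 303.5286560058594), 17.745996475219727) [ 422. -255.   -1.] [ 563.   26. 1025.]
 axis 2.0
plate ((538.884033203125, -216.54226684570312), (108.26531219482422, 59.16201400756836), 17.667598724365234)
```

View pics/crop1.png

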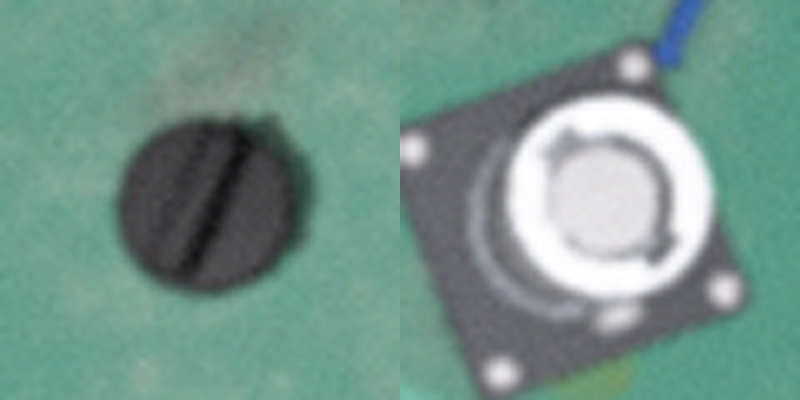

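Left tile: the black lid at about (205,205), with its bar running up and slightly right. Right tile: the open collar at (610,197), with slots at about (562,142) and (662,248). The outlet stub is at the bottom, towards the robot. So the slots lie at about +0.75 rad world and the canister's yaw is about 0.31. I'll move over the lid.

Emit:
drive_tool(
  rows=[
    [[0,0,0.11],[-470,-310,66],1],
    [[0,0,0.11],[-470,-310,66],1],
    [[0,0,0.11],[-470,-310,66],1],
    [[0,0,0.11],[-470,-310,66],1],
    [[0,0,0.11],[-470,-310,66],1],
    [[0,0,0.11],[-470,-310,66],1],
    [[0,0,0.11],[-470,-310,66],1],
    [[0,0,0.11],[-470,-310,66],1],
  ],
)

```text
clock: 1.15
tcp_pos: [481.1, 217.5, 172.8]
orientation: [3.141, 0.0, 2.793]
force: [0.5, 0.2, 0.2]
finger_gap: 85.8
```

```bash
cat >> h.py <<'E'
def plan(p,yaw):
    st=get_state();y0=st["orientation"][2];M=R.from_euler("xyz",st["orientation"]).as_matrix()
    a=(y0-yaw+np.pi)%(2*np.pi)-np.pi
    print("clock %.2f"%st["clock"],"tcp",st["tcp_pos"].round(1),"rpy",st["orientation"].round(3),"F",st["force"].round(1),"gap %.1f"%st["finger_gap"])
    print("shift",(M.T@(np.array(p)-st["tcp_pos"])).round(1),"turn z",round(a,3))
E
python3 -c "
from h import *
plan([526,171,165],2.79);print(get_state()['q'])"
```

```text
clock 1.15 tcp [481.1 217.5 172.8] rpy [3.141 0.    2.793] F [0.5 0.2 0.2] gap 85.8
shift [-58.1 -28.4   7.8] turn z 0.003
[ 1.76532500e-01 -1.20211300e-01 -2.31876599e-01  1.45881031e+00
  2.05925299e-04  5.25449064e-01]
```

Emit:
drive_tool(
  rows=[
    [[0,0,0],[-58,-28,8],1],
    [[0,0,0],[-58,-28,8],1],
    [[0,0,0],[-58,-28,8],1],
    [[0,0,0],[-58,-28,8],1],
  ],
)

```text
clock: 1.65
tcp_pos: [524.3, 174.2, 165.3]
orientation: [3.141, 0.0, 2.794]
force: [-0.2, -0.8, 0.0]
finger_gap: 85.4
```

Run:
```python
from h import *
st=get_state();im,d=grab_frame("wrist")
import pickle;pickle.dump((st,im,d),open("w1.pkl","wb"))
cv2.imwrite("pics/w1.png",im[:,:,::-1])
print(st["clock"],st["tcp_pos"],st["orientation"])
H,W=d.shape;vv,uu=np.mgrid[0:H,0:W];P=by_depth("wrist",np.c_[uu.ravel(),vv.ravel()],d,st).reshape(H,W,3)
near=(np.hypot(P[...,0]-526,P[...,1]-171)<50)&(d>0)
for lo,hi in((53,66),(27,38)):
    m=(near&(P[...,2]>lo)&(P[...,2]<hi)).astype(np.uint8)
    n,l,s,c=cv2.connectedComponentsWithStats(m);k=1+s[1:,4].argmax();q=P[l==k]
    (cx,cy),wh,a=cv2.minAreaRect(q[:,:2].astype(np.float32));w,v=np.linalg.eigh(np.cov(q[:,:2].T))
    print(len(q),c[k],np.median(q,0).round(1),(cx,cy),wh,a,"axis",np.arctan2(v[1,1],v[0,1]))
```

```text
1.65 [524.33441624 174.18472097 165.3371805 ] [3.14129136e+00 2.31714392e-05 2.79429726e+00]
945 [259.2952381  193.64867725] [528.4 176.2  58.7] (530.0693969726562, 175.64451599121094) (13.993453025817871, 55.68768310546875) 66.51792907714844 axis 2.730980889899947
2584 [258.6006192  184.30572755] [527.4 177.1  31.9] (529.8917846679688, 175.67453002929688) (66.73226165771484, 66.99405670166016) 2.972888708114624 axis 1.1767443355762113
```

View pics/w1.png

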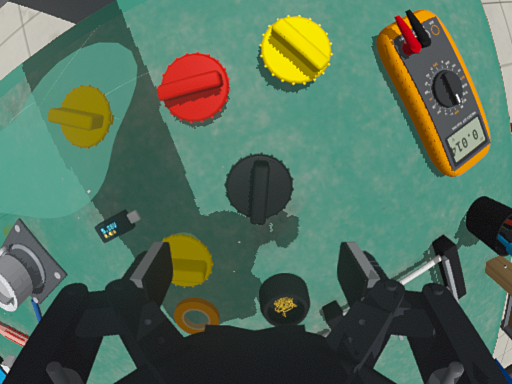

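The black lid is at (258,187), with its bar end-on at (258,192). The measured sizes, 14.0 x 55.7 and 67, match, and so do the heights. Centre (530,175.6), bar axis 2.731. This confirms it is the lid, so I'll go for the grasp.

```bash
python3 -c "
from h import *
plan([530,175.6,37],2.731)"
```

```text
clock 1.70 tcp [524.4 174.3 165.4] rpy [3.141 0.    2.795] F [0.3 0.1 0.2] gap 85.6
shift [ -4.8   3.1 128.5] turn z 0.064
```

Emit:
drive_tool(
  rows=[
    [[0,0,0.064],[-5,3,50],1],
    [[0,0,0.064],[-5,3,90],1],
    [[0,0,0.064],[-5,3,90],1],
    [[0,0,0.064],[-5,3,90],1],
  ],
)

```text
clock: 2.2
tcp_pos: [531.3, 174.9, 77.1]
orientation: [3.141, 0.002, 2.73]
force: [-0.1, 0.2, 0.6]
finger_gap: 85.5
```

```bash
python3 -c "
from h import *
plan([530,175.6,37],2.731)"
```

```text
clock 2.20 tcp [531.3 174.9  77.1] rpy [3.141e+00 2.000e-03 2.730e+00] F [-0.1  0.2  0.6] gap 85.5
shift [ 1.5  0.1 40.1] turn z -0.001
```

Emit:
drive_tool(
  rows=[
    [[0,0,0],[1.5,0,25],1],
    [[0,0,0],[1.5,0,39],1],
    [[0,0,0],[1.5,0,39],1],
    [[0,0,0],[1.5,0,39],-1],
    [[0,0,0],[1.5,0,39],-1],
    [[0,0,0],[1.5,0,39],-1],
    [[0,0,0],[1.5,0,39],-1],
    [[0,0,0],[1.5,0,39],-1],
  ],
  force=60,
)

```text
clock: 3.2
tcp_pos: [529.3, 174.9, 36.1]
orientation: [3.142, -0.0, 2.729]
force: [-0.3, -0.1, 0.1]
finger_gap: 12.8
```

Emit:
drive_tool(
  rows=[
    [[0,0,0],[0,0,0],-1],
    [[0,0,0],[0,0,0],-1],
  ],
)

```text
clock: 3.45
tcp_pos: [529.3, 174.9, 36.1]
orientation: [3.142, 0.0, 2.729]
force: [-0.6, 0.9, -0.3]
finger_gap: 12.7
```

Emit:
drive_tool(
  rows=[
    [[0,0,0],[0,0,-40],-1],
    [[0,0,0],[0,0,-90],-1],
    [[0,0,0],[0,0,-140],-1],
    [[0,0,0],[0,0,-164],-1],
    [[0,0,0],[0,0,-164],-1],
  ],
)

```text
clock: 4.08
tcp_pos: [530.4, 175.0, 201.9]
orientation: [3.14, 0.003, 2.729]
force: [0.5, -0.8, -2.0]
finger_gap: 12.9
```

```bash
python3 -c "
from h import *
c=on_plane('top',[350,198.5],80)[0];print(c)
plan([c[0]+54,c[1]+52,200],3.9)"
```

```text
[ 531.07706839 -197.57940786   80.        ]
clock 4.08 tcp [530.4 175.  201.9] rpy [3.140e+00 3.000e-03 2.729e+00] F [ 0.5 -0.8 -2. ] gap 12.9
shift [-178.7 -271.7    1.9] turn z -1.171
```

Emit:
drive_tool(
  rows=[
    [[0,0,-0.15],[-178,-272,0],-1],
    [[0,0,-0.3],[-178,-272,0],-1],
    [[0,0,-0.47],[-178,-272,0],-1],
    [[0,0,-0.64],[-178,-272,0],-1],
    [[0,0,-0.81],[-178,-272,0],-1],
    [[0,0,-0.98],[-178,-272,0],-1],
    [[0,0,-1.17],[-178,-272,0],-1],
    [[0,0,-1.17],[-178,-272,0],-1],
  ],
)

```text
clock: 5.08
tcp_pos: [582.5, -145.6, 197.8]
orientation: [3.139, -0.001, -2.386]
force: [-0.5, -0.1, -1.5]
finger_gap: 12.9
```

Emit:
drive_tool(
  rows=[
    [[0,0,0],[0,0,0],-1],
    [[0,0,0],[0,0,0],-1],
  ],
)

```text
clock: 5.32
tcp_pos: [583.1, -145.3, 199.7]
orientation: [3.141, -0.0, -2.386]
force: [0.1, -0.2, -1.2]
finger_gap: 12.8
```

```bash
cat > see.py <<'E'
from h import *
import pickle,sys
def shot(n):
    st=get_state();im,d=grab_frame("wrist");pickle.dump((st,im,d),open(n+".pkl","wb"))
    H,W=d.shape;vv,uu=np.mgrid[0:H,0:W];P=by_depth("wrist",np.c_[uu.ravel(),vv.ravel()],d,st).reshape(H,W,3)
    return st,im,d,P
E
python3 - <<'E'
from see import *
plan([585,-145.6,200],3.9)
st,im,d,P=shot("w2")
cv2.imwrite("pics/w2.png",im[:,:,::-1])
m=((np.hypot(P[...,0]-535,P[...,1]+195)<50)&(P[...,2]>77)&(P[...,2]<86)&(d>0)).astype(np.uint8)
print(m.sum())
n,l,s,c=cv2.connectedComponentsWithStats(m);k=1+s[1:,4].argmax();q=P[l==k]
print(s[k],np.median(q,0),cv2.minEnclosingCircle(q[:,:2].astype(np.float32)))
E
```

```text
clock 5.33 tcp [ 583.1 -145.3  199.7] rpy [ 3.141 -0.    -2.386] F [ 0.1 -0.2 -1.2] gap 12.8
shift [-1.1 -1.5 -0.3] turn z -0.003
2383
[ 214   70   79   78 2383] [ 531.68976612 -194.92168881   79.98913411] ((532.0480346679688, -195.1013946533203), 35.000328063964844)
```

View pics/w2.png

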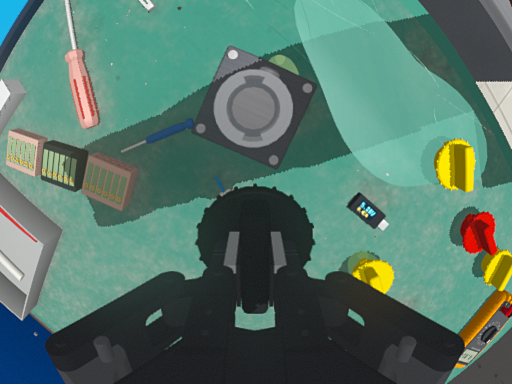

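The collar is at (253,108), with slots at about (253,75) and (250,140) in the picture. The lid in hand is at (257,235), its bar between the pads. Next: slot angle and the lid's place in hand.

Run:
```python
from see import *
st,im,d=pickle.load(open("w2.pkl","rb"))
c=np.array([532.05,-195.1])
# sample ring on rim plane: project world->pixel
f,cx,cy,T=params("wrist",st);Ti=np.linalg.inv(T)
def proj(X):
    q=np.c_[X,np.ones(len(X))]@Ti.T;x,y,z=q[:,0],-q[:,1],-q[:,2];r=np.hypot(x,y);t=np.arctan2(r,z);return cx+f*t*x/r,cy+f*t*y/r
H,W=d.shape;vv,uu=np.mgrid[0:H,0:W];P=by_depth("wrist",np.c_[uu.ravel(),vv.ravel()],d,st).reshape(H,W,3)
a=np.radians(np.arange(0,360,2))
for rad in(26,27.5):
    u,v=proj(np.c_[c[0]+rad*np.cos(a),c[1]+rad*np.sin(a),np.full(len(a),80)])
    ui,vi=u.round().astype(int),v.round().astype(int)
    z=P[vi,ui,2]; g=cv2.cvtColor(im,cv2.COLOR_RGB2GRAY)[vi,ui]
    low=z<78
    print(rad,"low deg",np.degrees(a[low]).round().tolist())
    w=np.exp(2j*a[low]).sum();print(" slot line",np.angle(w)/2, np.angle(w)/2+np.pi)
# lid in hand, tool frame
Rm=R.from_euler("xyz",st["orientation"]).as_matrix();Q=(P-st["tcp_pos"])@Rm
zt=Q[...,2]
for nm,lo,hi in(("bar",-26,-18),("flange",0,9)):
    m=((np.hypot(Q[...,0],Q[...,1])<45)&(zt>lo)&(zt<hi)&(d>0)).astype(np.uint8)
    n,l,s,cc=cv2.connectedComponentsWithStats(m)
    for k in range(1,n):
        if s[k,4]>60:
            q=Q[l==k];A=np.c_[q[:,:2],np.ones(len(q))];pl=np.linalg.lstsq(A,q[:,2],rcond=None)[0]
            print(nm,s[k],np.median(q,0).round(1),cv2.minAreaRect(q[:,:2].astype(np.float32)),"tilt",pl[:2].round(3),q[:,:2].min(0).round(1),q[:,:2].max(0).round(1))
    if nm=="flange":
        cn=max(cv2.findContours(m,cv2.RETR_EXTERNAL,cv2.CHAIN_APPROX_NONE)[0],key=len)[:,0]
        q=Q[cn[:,1],cn[:,0]][:,:2]; q=q[q[:,0]>8]; q=q[np.hypot(*q.T)>28]
        A=np.c_[2*q,np.ones(len(q))];x=np.linalg.lstsq(A,(q**2).sum(1),rcond=None)[0];print("circle",len(q),x[:2],np.sqrt(x[2]+x[0]**2+x[1]**2))
# canister yaw
hsv=cv2.cvtColor(im,cv2.COLOR_RGB2HSV)
m=((np.abs(P[...,2]-8)<3)&(np.hypot(P[...,0]-c[0],P[...,1]-c[1])<85)).astype(np.uint8)
q=P[m>0];print("plate",cv2.minAreaRect(q[:,:2].astype(np.float32)))
```

```text
26 low deg [22.0, 24.0, 26.0, 28.0, 30.0, 32.0, 34.0, 36.0, 38.0, 40.0, 42.0, 44.0, 46.0, 48.0, 50.0, 52.0, 54.0, 56.0, 58.0, 204.0, 206.0, 208.0, 210.0, 212.0, 214.0, 216.0, 218.0, 220.0, 222.0, 224.0, 226.0, 228.0, 230.0, 232.0, 234.0, 236.0, 238.0, 240.0]
 slot line 0.7155849933176751 3.857177646907468
27.5 low deg [24.0, 26.0, 28.0, 30.0, 32.0, 34.0, 36.0, 38.0, 40.0, 42.0, 44.0, 46.0, 48.0, 50.0, 52.0, 54.0, 56.0, 58.0, 206.0, 208.0, 210.0, 212.0, 214.0, 216.0, 218.0, 220.0, 222.0, 224.0, 226.0, 228.0, 230.0, 232.0, 234.0, 236.0, 238.0, 240.0]
 slot line 0.7330382858376184 3.8746309394274117
bar [ 226  212   73  102 3188] [  7.7   0.1 -22.6] ((0.4508171081542969, -0.4931774139404297), (54.87296676635742, 32.39276885986328), 22.44667625427246) tilt [0.011 0.006] [-27.8 -13.4] [28.3 19.9]
bar [211 251  15  10 114] [  7.7 -17.  -22.3] ((7.637056350708008, -16.96012306213379), (1.4074127674102783, 6.27294921875), 2.618260145187378) tilt [ 0.538 -0.038] [  7.  -20.1] [  8.5 -13.8]
flange [ 195  184  121   84 4415] [14.7  0.6  4.3] ((9.147608757019043, 0.20443344116210938), (49.6332893371582, 68.00343322753906), 0.02050067111849785) tilt [ 0.017 -0.003] [-15.7 -33.8] [34.  34.2]
circle 166 [ 0.08712683 -0.08086214] 32.80750108725939
plate ((523.3308715820312, -205.9016876220703), (134.34503173828125, 124.5427017211914), 19.368946075439453)
```

Lid in hand is centred (0.1,-0.1), level, with its origin 36.3 mm below the TCP. Slot line is 0.724 rad and the mouth is at (532,-195). I'll go above the mouth, 0.2 rad counter-clockwise of the slots.

```bash
python3 -c "
from h import *
plan([532,-195.1,126],0.924+np.pi)"
```

```text
clock 5.38 tcp [ 583.2 -145.3  199.8] rpy [ 3.141 -0.    -2.386] F [-0.3 -0.9 -2.1] gap 12.5
shift [71.4 -1.1 73.8] turn z -0.168
```

Emit:
drive_tool(
  rows=[
    [[0,0,-0.08],[35,-0.5,0],-1],
    [[0,0,-0.168],[71.4,-1.1,10],-1],
    [[0,0,-0.168],[71.4,-1.1,40],-1],
    [[0,0,-0.168],[71.4,-1.1,74],-1],
    [[0,0,-0.168],[71.4,-1.1,74],-1],
    [[0,0,-0.168],[71.4,-1.1,74],-1],
  ],
)

```text
clock: 6.12
tcp_pos: [532.6, -195.7, 127.5]
orientation: [-3.14, 0.0, -2.217]
force: [0.3, -0.6, -0.6]
finger_gap: 13.0
```

```bash
python3 -c "
from h import *
plan([532,-195.1,109.3],0.924+np.pi)
print(get_state()['ft_torque'])"
```

```text
clock 6.12 tcp [ 532.6 -195.7  127.5] rpy [-3.14   0.    -2.217] F [ 0.3 -0.6 -0.6] gap 13.0
shift [-0.1  0.9 18.2] turn z 0.001
[-0.00740777  0.04844618  0.00403646]
```

Emit:
drive_tool(
  rows=[
    [[0,0,0],[0,0.5,8],-1],
    [[0,0,0],[0,0.5,14],-1],
    [[0,0,0],[0,0.5,17],-1],
    [[0,0,0],[0,0.5,17],-1],
    [[0,0,0],[0,0.5,17],-1],
  ],
)

```text
clock: 6.75
tcp_pos: [531.8, -195.3, 109.3]
orientation: [-3.141, 0.0, -2.216]
force: [-0.9, -0.2, -0.7]
finger_gap: 12.8
```

```bash
python3 -c "
from h import *
plan([532,-195.1,108.3],0.924+np.pi)
print(get_state()['ft_torque'])"
```

```text
clock 6.75 tcp [ 531.8 -195.3  109.3] rpy [-3.141  0.    -2.216] F [-0.9 -0.2 -0.7] gap 12.8
shift [-0.3 -0.   1. ] turn z 0.001
[0.01796966 0.01220973 0.01518968]
```

Emit:
drive_tool(
  rows=[
    [[0,0,0],[0,0,0.7],-1],
    [[0,0,0],[0,0,1.4],-1],
    [[0,0,0],[0,0,1.4],-1],
  ],
)

```text
clock: 7.12
tcp_pos: [531.8, -195.3, 108.0]
orientation: [-3.141, 0.0, -2.216]
force: [-0.7, 1.0, 1.5]
finger_gap: 12.9
```

Emit:
drive_tool(
  rows=[
    [[0,0,0],[0,0,0.4],-1],
    [[0,0,0],[0,0,0.8],-1],
    [[0,0,0],[0,0,0.8],-1],
  ],
)

```text
clock: 7.5
tcp_pos: [532.0, -195.4, 107.8]
orientation: [-3.141, 0.0, -2.216]
force: [-1.8, 1.0, 7.1]
finger_gap: 12.8
```

The lugs rest on the lip at about 7 N. I'll turn clockwise to the slots.

Emit:
drive_tool(
  rows=[
    [[0,0,0.06],[0,0,0],-1],
    [[0,0,0.12],[0,0,0],-1],
    [[0,0,0.16],[0,0,0],-1],
    [[0,0,0.2],[0,0,0],-1],
    [[0,0,0.2],[0,0,0],-1],
  ],
)

```text
clock: 8.12
tcp_pos: [531.6, -195.1, 106.5]
orientation: [3.141, -0.0, -2.416]
force: [-0.0, 0.2, -1.4]
finger_gap: 12.9
```

Emit:
drive_tool(
  rows=[
    [[0,0,0],[0,0,1],-1],
    [[0,0,0],[0,0,2],-1],
    [[0,0,0],[0,0,2],-1],
  ],
)

```text
clock: 8.5
tcp_pos: [531.6, -195.2, 104.7]
orientation: [3.141, 0.0, -2.416]
force: [-0.4, 0.1, -1.6]
finger_gap: 12.7
```

Force fell to zero and the lid is free to go down: the lugs are in the slots. I'll push down against the spring.

Emit:
drive_tool(
  rows=[
    [[0,0,0],[0,0,3],-1],
    [[0,0,0],[0,0,6],-1],
    [[0,0,0],[0,0,6],-1],
  ],
)

```text
clock: 8.88
tcp_pos: [531.9, -195.3, 99.0]
orientation: [-3.141, 0.0, -2.416]
force: [-0.8, 1.0, 3.3]
finger_gap: 12.7
```

Emit:
drive_tool(
  rows=[
    [[0,0,0],[0,0,3],-1],
    [[0,0,0],[0,0,6.3],-1],
    [[0,0,0],[0,0,6.3],-1],
    [[0,0,0],[0,0,6.3],-1],
  ],
)

```text
clock: 9.38
tcp_pos: [531.9, -195.4, 92.9]
orientation: [-3.141, 0.0, -2.416]
force: [-1.6, 0.4, 6.7]
finger_gap: 12.5
```

Emit:
drive_tool(
  rows=[
    [[0,0,0],[0,0,1.2],-1],
    [[0,0,0.1],[0,0,1.2],-1],
    [[0,0,0.2],[0,0,1.2],-1],
    [[0,0,0.3],[0,0,1.2],-1],
    [[0,0,0.4],[0,0,1.2],-1],
    [[0,0,0.4],[0,0,1.2],-1],
  ],
)

```text
clock: 10.12
tcp_pos: [532.4, -195.7, 92.1]
orientation: [-3.14, 0.001, -2.818]
force: [0.3, -0.5, 5.7]
finger_gap: 13.5
```

```bash
python3 -c "
from h import *
plan([532,-195.1,91.8],0.724-.86+np.pi)
print(get_state()['ft_torque'])"
```

```text
clock 10.12 tcp [ 532.4 -195.7   92.1] rpy [-3.140e+00  1.000e-03 -2.818e+00] F [ 0.3 -0.5  5.7] gap 13.5
shift [0.2 0.7 0.3] turn z 0.46
[-0.03688297  0.01857614 -0.05195271]
```

Emit:
drive_tool(
  rows=[
    [[0,0,0.1],[0,0,0],-1],
    [[0,0,0.2],[0,0,0],-1],
    [[0,0,0.3],[0,0,0],-1],
    [[0,0,0.36],[0,0,0],-1],
    [[0,0,0.41],[0,0,0],-1],
    [[0,0,0.44],[0,0,0],-1],
    [[0,0,0.44],[0,0,0],-1],
  ],
)

```text
clock: 11.0
tcp_pos: [532.4, -195.8, 92.1]
orientation: [-3.141, 0.002, 3.026]
force: [0.9, 0.0, 6.6]
finger_gap: 12.5
```

```bash
python3 -c "
from h import *
plan([532,-195.1,91.8],0.724-.9+np.pi)
print(get_state()['ft_torque'])"
```

```text
clock 11.00 tcp [ 532.4 -195.8   92.1] rpy [-3.141e+00  2.000e-03  3.026e+00] F [0.9 0.  6.6] gap 12.5
shift [0.5 0.6 0.3] turn z 0.061
[-0.05773742  0.00381593 -0.0409317 ]
```

Emit:
drive_tool(
  rows=[
    [[0,0,0.02],[0,0,0],-1],
    [[0,0,0.04],[0,0,0],-1],
    [[0,0,0.04],[0,0,0],-1],
  ],
)

```text
clock: 11.38
tcp_pos: [532.6, -195.4, 92.1]
orientation: [-3.142, 0.002, 2.987]
force: [1.1, 2.7, 6.4]
finger_gap: 12.7
```

```bash
python3 -c "
from h import *
plan([532,-195.1,91.8],0.724-.9+np.pi)
print(get_state()['ft_torque'])"
```

```text
clock 11.38 tcp [ 532.6 -195.4   92.1] rpy [-3.142e+00  2.000e-03  2.987e+00] F [1.1 2.7 6.4] gap 12.7
shift [0.6 0.2 0.3] turn z 0.021
[ 0.26263973 -0.24475454  0.06732085]
```

Emit:
drive_tool(
  rows=[
    [[0,0,0.015],[0,0,0],-1],
    [[0,0,0.03],[0,0,0],-1],
    [[0,0,0.03],[0,0,0],-1],
  ],
)

```text
clock: 11.75
tcp_pos: [532.7, -195.1, 92.1]
orientation: [3.141, 0.002, 2.958]
force: [2.4, 2.7, 7.2]
finger_gap: 12.3
```

```bash
python3 -c "
from h import *
plan([532,-195.1,91.8],0.724-.9+np.pi)
print(get_state()['ft_torque'])"
```

```text
clock 11.75 tcp [ 532.7 -195.1   92.1] rpy [3.141e+00 2.000e-03 2.958e+00] F [2.4 2.7 7.2] gap 12.3
shift [ 0.7 -0.2  0.3] turn z -0.008
[ 0.60717221 -0.38686982  0.34456403]
```

Torque builds up to 0.34 N m, so this is the stop. I'll ease back slightly and let the lid rise to the seat.

Emit:
drive_tool(
  rows=[
    [[0,0,-0.03],[0,0,0],-1],
    [[0,0,-0.03],[0,0,-2],-1],
    [[0,0,-0.03],[0,0,-4],-1],
    [[0,0,-0.03],[0,0,-5.3],-1],
    [[0,0,-0.03],[0,0,-5.3],-1],
  ],
)

```text
clock: 12.38
tcp_pos: [532.2, -195.2, 96.9]
orientation: [3.141, 0.001, 2.987]
force: [3.3, 2.6, 5.2]
finger_gap: 12.9
```

```bash
python3 -c "
from h import *
plan([532,-195.1,91.8],0.724-.9+np.pi)
print(get_state()['ft_torque'])"
```

```text
clock 12.38 tcp [ 532.2 -195.2   96.9] rpy [3.141e+00 1.000e-03 2.987e+00] F [3.3 2.6 5.2] gap 12.9
shift [0.2 0.  5.1] turn z 0.021
[ 0.58681423 -0.87330886  0.06332568]
```

Emit:
drive_tool(
  rows=[
    [[0,0,0],[0,0,0],-0.4],
    [[0,0,0],[0,0,0],-0.2],
    [[0,0,0],[0,0,0],0],
    [[0,0,0],[0,0,0],0.2],
    [[0,0,0],[0,0,-10],0.2],
    [[0,0,0],[0,0,-50],0.2],
    [[0,0,0],[0,0,-100],0.2],
    [[0,0,0],[0,0,-100],0.2],
  ],
)

```text
clock: 13.38
tcp_pos: [533.7, -196.5, 202.1]
orientation: [-3.138, 0.007, 2.987]
force: [-0.0, -0.6, -1.1]
finger_gap: 51.1
```

Emit:
drive_tool(
  rows=[
    [[0,0,0],[0,0,0],0.2],
    [[0,0,0],[0,0,0],0.2],
  ],
)

```text
clock: 13.62
tcp_pos: [531.2, -194.9, 195.5]
orientation: [3.141, -0.002, 2.987]
force: [-0.2, 0.5, 0.6]
finger_gap: 51.0
```

Run:
```python
from see import *
plan([532,-195.1,200],2.987)
st,im,d,P=shot("w3")
cv2.imwrite("pics/w3.png",im[:,:,::-1])
near=(np.hypot(P[...,0]-532,P[...,1]+195)<36)&(d>0)
for nm,lo,hi in(("bar top (121 if seated)",114,130),("flange top (94 if seated)",88,100)):
    m=(near&(P[...,2]>lo)&(P[...,2]<hi)).astype(np.uint8)
    n,l,s,c=cv2.connectedComponentsWithStats(m);k=1+s[1:,4].argmax();q=P[l==k]
    A=np.c_[q[:,:2]-q[:,:2].mean(0),np.ones(len(q))];pl=np.linalg.lstsq(A,q[:,2],rcond=None)[0]
    w,v=np.linalg.eigh(np.cov(q[:,:2].T))
    print(nm,len(q),np.median(q,0).round(1),cv2.minAreaRect(q[:,:2].astype(np.float32)),"tilt",pl[:2].round(3),"axis",np.arctan2(v[1,1],v[0,1])%np.pi)
```

```text
clock 13.62 tcp [ 531.2 -194.9  195.5] rpy [ 3.141e+00 -2.000e-03  2.987e+00] F [-0.2  0.5  0.6] gap 51.0
shift [-0.8 -0.1 -4.5] turn z -0.0
bar top (121 if seated) 1205 [ 530.1 -195.4  120.7] ((532.017333984375, -195.91769409179688), (13.714773178100586, 55.16903305053711), 81.52963256835938) tilt [0.012 0.001] axis 2.992856690574223
flange top (94 if seated) 3224 [ 529.2 -191.3   93.9] ((531.68359375, -195.77247619628906), (67.2919692993164, 66.46870422363281), 82.56953430175781) tilt [ 0.006 -0.002] axis 1.413642981427942
```

View pics/w3.png

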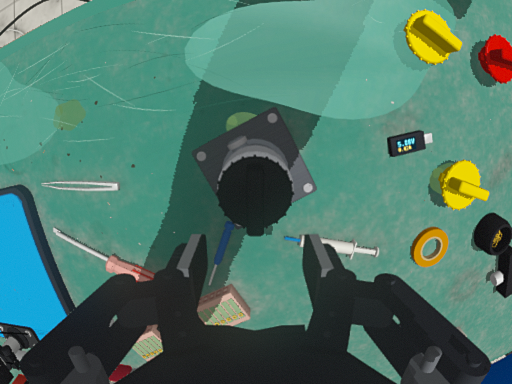

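The lid at (255,188) sits on the canister. Its bar top is at 120.7 (121 expected) and its flange at 93.9 (94 expected). It is level and turned 0.87 rad clockwise of the slots. The bystanders look untouched, so I'll hand in.

```bash
python3 -c "
from workcell import *
print(close_job())"
```

```text
the job is handed in; nothing more can be done
None
```

The lid is on the canister and locked, and I handed the job in at about 13.7 s of the 67 s.

**What I did:** I gripped the black lid by its bar and rested its lugs on the lip at about 7 N. I turned it clockwise until the force fell to zero, which meant the lugs were free to go down into the slots. I then pushed it to about 56 mm against the spring and turned it clockwise until the torque built up at the stop. I eased back 0.03 rad, let it rise to the seat and let go.

**Last checks, with the gripper clear:**

| Check | Measured | Expected |
|---|---|---|
| Bar top height | 120.7 mm | 121 mm |
| Flange top height | 93.9 mm | 94 mm |
| Tilt | about 0.01 rad or less | level |
| Turn clockwise of the slots | 0.87 rad | 0.78 to 0.9 rad |

- **Forces:** the highest reading was about 7 N on the wrist, with up to about 0.9 N m of moment on one axis as I eased back from the stop.
- **Bystanders:** I checked these by eye only, in the last picture. They looked untouched.
- **Disagreement:** the top camera placed the lid about 6 mm from where the wrist camera did. I used the wrist camera's position.
- **Not obtained:** the fit of the canister plate's outline came out too large, so its yaw rests on the top view, about 0.31 rad. The slot line was measured directly and did not depend on it.

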